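Fill the ware board: moulds off the draining stand into the grid

ROBOT

A 6-joint arm with a two-finger parallel gripper is mounted at the origin on the work surface. World frame = base frame: x ahead of the robot, y to its left, z up, the work surface at z = 0. Lengths are in m, angles in rad, forces in N, time in s.
With the tool pointing down it reaches from about 0.375 to 0.975 m from the base axis. Payload 3.8 kg.
Tool frame: the origin (TCP) lies midway between the tips of the shut fingers; the grasp point (between the pads) lies 19 mm behind it; z points along the fingers, y is the line along which they close (so a half turn about z gives the same grasp; the last joint's range is limited). The gripper opens to 85 mm and grips with 20 to 120 N. Pads are 22 mm wide; open, the fingers measure 114 mm over their backs; the gripper's body (76 mm by 85 mm) begins 54 mm behind the grasp point. The pads swing forward as they close: fully open they stand 13 mm farther back than shut.
Start: joints at [1.219, 0.264, 1.604, -0, 1.274, -0.037], TCP at [0.209, 0.642, 0.231] pointing down, gripper open.
Joint ranges: [-2.63, 2.63], [-0.94, 2.18], [0.31, 2.57], [-1.31, 4.45], [0, 2.66], [-2.55, 2.55]. Speed limits (rad/s): [2.57, 2.57, 3.14, 3.14, 3.14, 3.14].

INTERFACE

Orientations are given as a rotation vector (axis times angle).
In Python, from workcell import bot gives the robot as it stands.
- The arm moves only by the tool step_arm, never from a script. Its argument "motion" is a list of rows, each a list of 5 numbers: the finger opening in cm, from 0 to 8.54, then the shift along the tool's x, y, z in cm, then the turn about the tool's z in degrees. In form: [[claw, dx, dy, dz, twist], ...]. A call has 1 to 20 rows; each row is the pose to reach, as a shift and turn from the pose commanded when the call began, along the tool's axes at that moment; what a row does not reach only later rows make up. A row lasts 1/10 s, in which the tool goes at most 50 mm and 8.59 degrees, less where a joint would pass 70% of its speed; a pose out of reach is approached as far as the arm can. A call with a gripper value outside its range is refused whole. The fingers move at their own pace and stop on an object; "force" is the grip in N (left out, the last holds). Time passes only in rows, so rows that repeat a pose let the fingers close. It gives the time, the measured TCP pose, the force, the opening and the grip force at its end, in the units of the state.
- bot.read_state(): the state, without advancing time (a new reading comes with each control period).
- bot.read_camera(name): name is "side" or "top"; returns (picture, depth): 480x640x3 uint8, red, green, blue; 480x640 float32, m along the optical axis (not along the pixel's ray), 0 where there is no reading.
- bot.calibration(name): a dict with "mtx" (3x3 intrinsics, pixels), "origin" and "orientation" of the camera in the world. Camera axes: x right, y up, looking along -z (the intrinsics and any distortion apply to the point x, -y, -z); pixel columns grow to the right and rows downward; lengths in m; the calibration is good to about 2 mm. A picture is of the moment at which its call begins. calibration takes no time and is no camera call.
- bot.finish_job(): hands the job in; it is judged then, once.
The state is a dict: "time": time; "q": joint angles; "joint_vel": joint speeds; "joint_torque": joint torques, N m; "tool_pos": TCP position; "tcp_rot": TCP orientation; "wrist_force": force on the tool from outside, world axes, zero at the start; "torque": the same for the moment, N m; "width": opening from 0.0 (shut) to 1.0 (fully open); "grip_force": force on a finger pad.
Only numpy, scipy, OpenCV 4.12 (cv2) and the standard library are available. Lean on these libraries where they do the work, as an engineer would, in place of code of your own. Each camera call takes 0.05 s, during which the arm holds its last target. There are 200 camera calls.

TASK

Move the three plaster mould pieces from the sloping stand to the ware board so that its two-by-two grid is complete: stand each of the two strapped moulds flat and square in the middle of its own blue rectangle, and close the open lower half by setting the upper half on it, studs fully in the holes and the faces flush. Set the brittle plaster down gently rather than dropping it, leave the lower half and the finished mould in their places, and do not disturb the wooden stick lying between the stand and the board.

Things in the scene. Friction and masses are not known exactly. Their poses are not given: they have to be found in the camera images.
- stand: fixed wooden stand, 340 mm wide, left or right of the robot. Its face slopes at 30 deg, facing the robot, 140 mm long, from 35 mm above the table at the foot to 105 mm; a ledge at the foot rises 14 mm off the face. Three plaster pieces lie on it side by side, 112 mm apart. Origin under its centre on the table; z up, x to the high side, y along its width
- board: fixed flat plywood ware board 280 x 270 x 18 mm, on the other side; origin under its centre, z up, x along the 280 mm side. Grid of four places: two along x, 116 mm apart, by two along y, 112 mm apart; the pieces' long sides lie along the board's x
- place_1_mark (a point): empty place of the grid: blue painted rectangle on the board, 100 x 56 mm inside its 4 mm lines; this is its centre, on the board's top face (18 mm above the table); x along its length, parallel to the board's x, z up
- place_2_mark (a point): the other empty place, the same
- mould_a_center (a point): centre (27 mm above the underside) of a closed mould: white plaster block 96 x 52 x 54 mm high, two blue straps, 0.25 to 0.45 kg; x along the length, y along the width, z out of the top; a half turn about z changes nothing. At the start it lies on its underside on the sloping stand, x up the slope, against the ledge: its z leans 30 deg towards the robot
- mould_b_center (a point): centre of the second closed mould, identical to mould_a and interchangeable with it, lying on the stand in the same way
- upper_center (a point): centre (15 mm above the underside) of the upper mould half: white block 96 x 52 x 30 mm, no straps, 0.14 to 0.26 kg, terracotta ring and dark hole on top; x along the length, y along the width, z out of the top. Two holes in its underside, 18 mm wide, 12 deep, at (x, y) = (+34, +12) and (-34, -12) mm: it fits either way round. Lies on the stand like mould_a, holes down
- lower_top (a point): middle of the top face of the open lower half: loose white block 96 x 52 x 24 mm, 0.18 kg, standing in one place of the grid (top 42 mm above the table); x along the length, y along the width, z out of the top. On top a terracotta disc and two orange tapered studs, 14 mm wide at the foot, 9 at the tip, 9 tall, at (+34, +12) and (-34, -12) mm. When closed, upper_center lies 15 mm above this point
- mould_done_center (a point): closed mould already standing in one of the grid's places, same size and looks as mould_a; its centre, 27 mm above the board. Leave it there
- mould_a: the same mould_a: origin at the centre of its underside
- mould_b: the same mould_b: origin at the centre of its underside
- upper: the same upper half: origin at the centre of its underside
- lower: the same lower half: origin at the centre of its underside
- mould_done: the same finished mould: origin at the centre of its underside
- rib: flat wooden modelling stick 140 x 26 x 12 mm on the table in front of the robot between stand and board: bystander; origin under its centre
Not all that is in view belongs to the job. What is shaped like the mould_b but green or turquoise is not meant.

How it is judged:
By the outcome, as a careful person would: the job done as asked, in the order asked, and still so for the second after the job is handed in, with the robot touching nothing.
It also fails if it takes over 69 s, if anything falls off the work surface, if the arm or the gripper's body presses on something with over 40 N, if the wrist force passes 120 N, or if a joint passes its speed limit or range.

## Working session

There is one attempt and no reset: what is moved stays moved. The work goes in short steps, Python scripts to look and compute and a tool call to move; the robot and the scene stay as the last step left them, time stands still between calls to the robot, and variables do not carry over. Pictures are saved under pics/ and viewed, at most 14 in all, crops included, and the job is handed in when it is done.

Besides the shell and the picture viewer there is one more tool, called after "Request:" as name(argument=value, ...) on one line, values as JSON. step_arm: Moves the arm, as the interface text tells. Its arguments: {"type":"object","properties":{"motion":{"type":"array","items":{"type":"array","items":{"type":"number"}}},"force":{"type":"number"}},"required":["motion"]}

```bash
mkdir -p pics; ls; python3 - <<'E'
from workcell import bot
import cv2,numpy as np
print(bot.read_state())
for n in("side","top"):
    p,d=bot.read_camera(n); cv2.imwrite(f"pics/{n}0.png",p[:,:,::-1]); np.save(f"pics/{n}0.npy",d); print(n,bot.calibration(n))
E
```

```text
pics
{'time': 0.0, 'q': array([ 1.21910003e+00,  2.64787409e-01,  1.60538034e+00,  3.92970909e-05,
        1.27368954e+00, -3.68764105e-02]), 'joint_vel': array([-3.06366643e-04,  9.52825394e-04, -2.88184136e-05,  2.87276958e-04,
       -1.14256427e-04, -5.83137041e-04]), 'joint_torque': array([-1.34483958e-03, -5.15134227e+01, -3.67304063e+01, -4.80882609e-04,
        1.34399461e-02, -1.23290572e-06]), 'tool_pos': array([0.20873277, 0.64114707, 0.22993551]), 'tcp_rot': array([-0.49242155, -3.10227897,  0.00347845]), 'wrist_force': array([ 0.21811073,  1.26580683, -0.05056845]), 'torque': array([-0.00776057, -0.0140926 ,  0.00569546]), 'grip_force': 0.0, 'width': 0.9980971885283064}
side {'mtx': array([[515.28995884,   0.        , 320.95944067],
       [  0.        , 515.28995884, 240.94928108],
       [  0.        ,   0.        ,   1.        ]]), 'origin': array([ 0.14729829, -0.79480579,  0.65915204]), 'orientation': array([ 0.9883717 , -0.16203745, -0.33856646])}
top {'mtx': array([[525.62400009,   0.        , 318.69127945],
       [  0.        , 525.62400009, 242.75326879],
       [  0.        ,   0.        ,   1.        ]]), 'origin': array([0.32581032, 0.0585938 , 1.18204103]), 'orientation': array([ 0.09799972, -0.10048552, -1.5588392 ])}
```

View pics/top0.png

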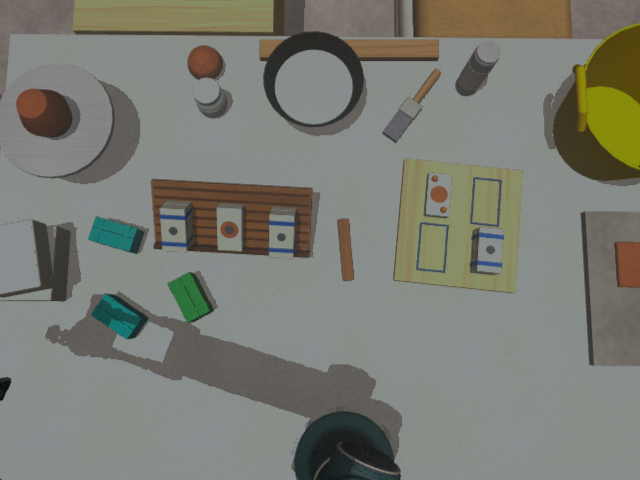

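View pics/side0.png

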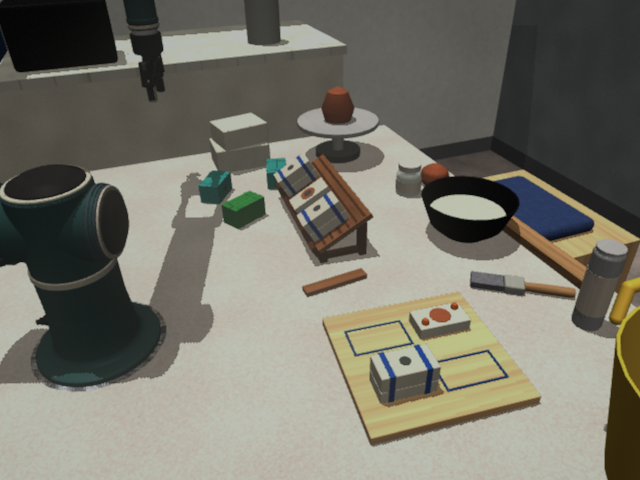

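The top view shows the stand on the left with mould A (175,228), the upper half (231,228) and mould B (283,230). On the right is the board: lower half (438,195), finished mould (489,250), and empty rectangles (486,201) and (432,248). The rib is at (346,249).

Next I fit the block faces from the depth image.

```bash
cat > h.py <<'E'
import cv2,numpy as np
from scipy.spatial.transform import Rotation as R
from workcell import bot
def cloud(n,d):
    c=bot.calibration(n);K=c["mtx"];v,u=np.mgrid[:480,:640]
    P=np.stack([(u-K[0,2])/K[0,0]*d,-(v-K[1,2])/K[1,1]*d,-d],-1)
    return P@R.from_rotvec(c["orientation"]).as_matrix().T+c["origin"]
def ray(n,uv,z):
    c=bot.calibration(n);K=c["mtx"];uv=np.atleast_2d(uv).astype(float)
    D=np.stack([(uv[:,0]-K[0,2])/K[0,0],-(uv[:,1]-K[1,2])/K[1,1],-np.ones(len(uv))],-1)@R.from_rotvec(c["orientation"]).as_matrix().T
    return c["origin"]+D*((z-c["origin"][2])/D[:,2])[:,None]
def proj(n,X):
    c=bot.calibration(n);K=c["mtx"]
    P=(np.atleast_2d(X)-c["origin"])@R.from_rotvec(c["orientation"]).as_matrix()
    return np.stack([K[0,2]-K[0,0]*P[:,0]/P[:,2],K[1,2]+K[1,1]*P[:,1]/P[:,2]],-1)
E
python3 - <<'E'
from h import *
np.set_printoptions(precision=4,suppress=True)
d=np.load("pics/top0.npy");P=cloud("top",d)
im=cv2.imread("pics/top0.png")
hsv=cv2.cvtColor(im,cv2.COLOR_BGR2HSV)
def rect(m,lab):
    p=P[m][:,:2].astype(np.float32);(c,s,a)=cv2.minAreaRect(p*1000);print(lab,np.round(c,1),np.round(s,1),round(a,2),"z",np.median(P[m][:,2]),m.sum())
def win(u0,u1,v0,v1):
    m=np.zeros(d.shape,bool);m[v0:v1,u0:u1]=1;return m&(d>0)
z=P[...,2]
rect(win(385,530,150,300)&(abs(z-.018)<.008),"board")
rect(win(420,458,165,222)&(abs(z-.042)<.006),"lower")
rect(win(465,515,220,280)&(abs(z-.072)<.008),"done")
rect(win(330,360,210,290)&(z>.006),"rib")
# stand pieces
for lab,u in(("A",(155,200)),("U",(212,250)),("B",(265,303))):
    m=win(u[0],u[1],200,260);h=P[m];t=hsv[m]
    # white-ish / keep low saturation & bright
    w=(t[:,1]<70)&(t[:,2]>110);q=h[w]
    best=None;rng=np.random.default_rng(0)
    for _ in range(400):
        a=q[rng.choice(len(q),3,False)];n=np.cross(a[1]-a[0],a[2]-a[0]);l=np.linalg.norm(n)
        if l<1e-6: continue
        n/=l; n*=np.sign(n[2])
        if n[2]<.75: continue
        k=(abs((q-a[0])@n)<.003).sum()
        if best is None or k>best[0]: best=(k,n,a[0])
    k,n,a0=best
    i=abs((h-a0)@n)<.004; g=h[i]; c0=g.mean(0); n=np.linalg.svd(g-c0)[2][2]; n*=np.sign(n[2])
    y=np.cross(n,[1,0,0]);y/=np.linalg.norm(y);x=np.cross(y,n)
    pq=np.stack([(g-c0)@x,(g-c0)@y],-1).astype(np.float32)*1000
    c,s,a=cv2.minAreaRect(pq);C=c0+(x*c[0]+y*c[1])/1000
    print(lab,"n",n,"tilt",np.degrees(np.arccos(n[2])),"yaw",np.degrees(np.arctan2(-n[1],-n[0])),"topface c",C,np.round(s,1),round(a,1),k,len(q))
s=bot.read_state();print(R.from_rotvec(s["tcp_rot"]).as_matrix())
cr=cv2.resize(im[150:310,130:350],None,fx=3.6,fy=3.6,interpolation=cv2.INTER_CUBIC);cv2.imwrite("pics/c1.png",cr)
cr=cv2.resize(im[150:300,380:535],None,fx=4,fy=4,interpolation=cv2.INTER_CUBIC);cv2.imwrite("pics/c2.png",cr)
E
```

```text
board [ 520.  -256.6] [272.2 280.9] 84.46 z 0.01805884169516525 12313
lower [ 583.  -205.9] [53.2 97.4] 84.13 z 0.04221917278122267 971
done [ 456.9 -306.8] [55.  96.7] 84.37 z 0.07216947366235327 1134
rib [456.1   0.9] [ 63.2 153. ] 88.72 z 0.01197975221344616 715
A n [-0.5037  0.0279  0.8634] tilt 30.295231989616322 yaw -3.1696823482440633 topface c [0.4861 0.3593 0.1075] [54.1 97.9] 86.7 689 1196
U n [-0.5007  0.0272  0.8652] tilt 30.09617253058533 yaw -3.1129993558361564 topface c [0.4925 0.2472 0.0865] [53.1 97.7] 86.7 686 1032
B n [-0.5006  0.0176  0.8655] tilt 30.063242539017338 yaw -2.0169977251056075 topface c [0.4755 0.1357 0.1075] [52.5 97.5] 86.8 701 902
[[-0.9509  0.3096 -0.0007]
 [ 0.3096  0.9509 -0.0019]
 [ 0.0001 -0.002  -1.    ]]
```

View pics/c2.png

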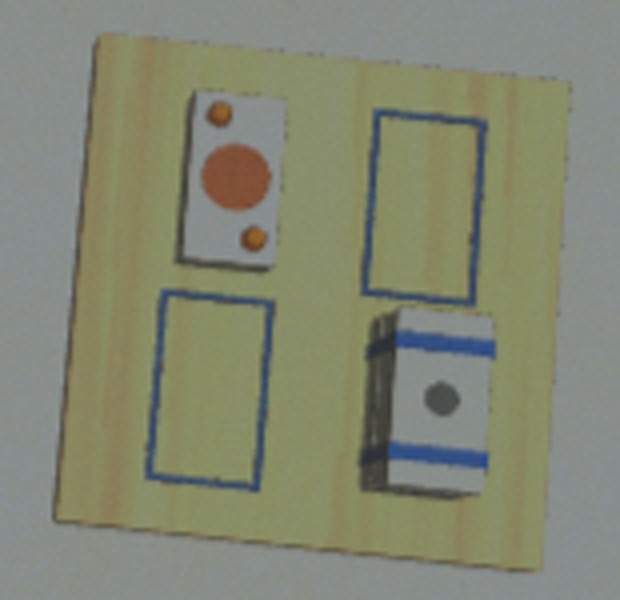

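View pics/c1.png

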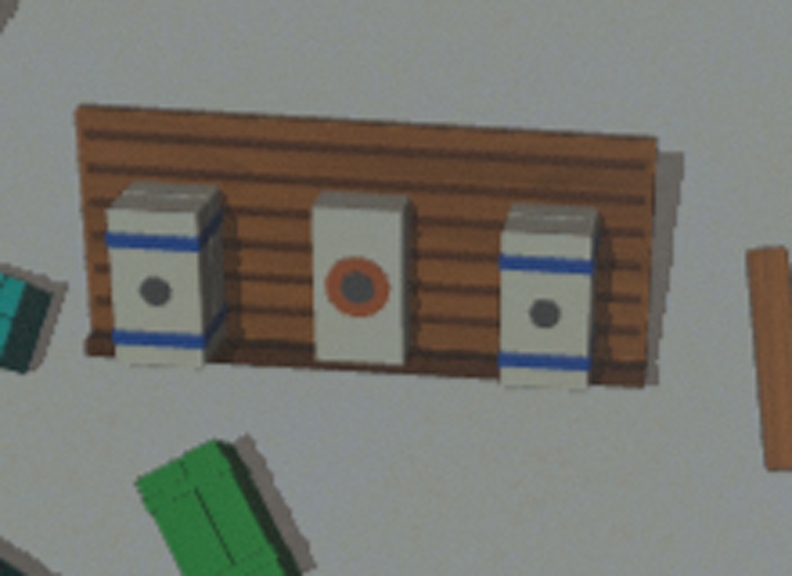

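The crops show the blue rectangles' outer corners at about (375,110)–(474,303) and (162,291)–(258,490) in crop pixels. The three pieces lie parallel at a yaw of about -3°, against the ledge. Next I compute the exact place centres and the first move.

```bash
cat >> h.py <<'E'
def go(x,y,z,yaw=None):
    """print row shift (cm,deg) to bring measured TCP to world x,y,z with piece yaw (deg, tool x = yaw+180)"""
    s=bot.read_state();M=R.from_rotvec(s["tcp_rot"]).as_matrix()
    d=M.T@(np.array([x,y,z])-s["tool_pos"])*100
    cur=np.degrees(np.arctan2(M[1,0],M[0,0]));tw=0 if yaw is None else -((yaw+180-cur+180)%360-180)
    if abs(tw)>90: tw-=180*np.sign(tw)
    print("go",(x,y,z),yaw,"->",np.round(d,2),"tw",round(tw,2),"t",round(s["time"],2))
E
python3 - <<'E'
from h import *
np.set_printoptions(precision=4,suppress=True)
im=cv2.imread("pics/top0.png");hsv=cv2.cvtColor(im,cv2.COLOR_BGR2HSV)
m=cv2.inRange(hsv,(95,70,40),(125,255,255))
for (u0,u1,v0,v1) in((464,508,172,228),(412,455,218,277)):
    k=np.zeros_like(m);k[v0:v1,u0:u1]=m[v0:v1,u0:u1]
    vv,uu=np.nonzero(k);w=ray("top",np.stack([uu,vv],-1),.018)[:,:2]
    c,s,a=cv2.minAreaRect((w*1000).astype(np.float32));print("rect",np.round(c,1),np.round(s,1),a)
# board frame prediction
for yaw in(-5.5,):
    t=np.radians(yaw);ex=np.array([np.cos(t),np.sin(t)]);ey=np.array([-ex[1],ex[0]]);c=np.array([.520,-.2566])
    for i in(1,-1):
        for j in(1,-1): print(i,j,c+ex*.058*i+ey*.056*j)
t=np.radians(-2.8);n=np.array([-.5*np.cos(t),-.5*np.sin(t),.866])
for l,C,h in(("A",[.4861,.3593,.1075],.027),("U",[.4925,.2472,.0865],.015),("B",[.4755,.1357,.1075],.027)): print(l,np.array(C)-h*n)
go(.4995,.3587,.0845+.10,-2.8)
E
```

```text
rect [ 571.4 -318.4] [ 62.5 106.1] 84.55931091308594
rect [ 466.8 -195.8] [ 62.6 106.2] 84.58634185791016
1 1 [ 0.5831 -0.2064]
1 -1 [ 0.5724 -0.3179]
-1 1 [ 0.4676 -0.1953]
-1 -1 [ 0.4569 -0.3068]
A [0.4996 0.3586 0.0841]
U [0.5    0.2468 0.0735]
B [0.489  0.135  0.0841]
go (0.4995, 0.3587, 0.1845) -2.8 -> [-36.39 -17.85   4.59] tw -15.24 t 0.1
```

Request:
step_arm(motion=[[8.54,-36.4,-17.85,4.6,-15.24],[8.54,-36.4,-17.85,4.6,-15.24],[8.54,-36.4,-17.85,4.6,-15.24],[8.54,-36.4,-17.85,4.6,-15.24],[8.54,-36.4,-17.85,4.6,-15.24],[8.54,-36.4,-17.85,4.6,-15.24],[8.54,-36.4,-17.85,4.6,-15.24],[8.54,-36.4,-17.85,4.6,-15.24],[8.54,-36.4,-17.85,4.6,-15.24],[8.54,-36.4,-17.85,4.6,-15.24],[8.54,-36.4,-17.85,4.6,-15.24],[8.54,-36.4,-17.85,4.6,-15.24]], force=30)

```text
time: 1.3
tool_pos: [0.4988, 0.3606, 0.1854]
tcp_rot: [-0.074, -3.14, -0.001]
wrist_force: [-0.3, 0.1, -0.1]
width: 0.997
grip_force: 0.0
```

```bash
python3 - <<'E'
from h import *
go(.4996,.3586,.0691,-2.8)
p,d=bot.read_camera("side");cv2.imwrite("pics/s1.png",cv2.resize(p[100:280,180:420,::-1],None,fx=3.3,fy=3.3))
print(bot.read_state()["q"])
E
```

```text
go (0.4996, 0.3586, 0.0691) -2.8 -> [-0.1  -0.2  11.63] tw 0.1 t 1.3
[ 5.85492911e-01  1.84808609e-01  1.78624260e+00  3.43361744e-04
  1.17041824e+00 -9.38722470e-01]
```

View pics/s1.png

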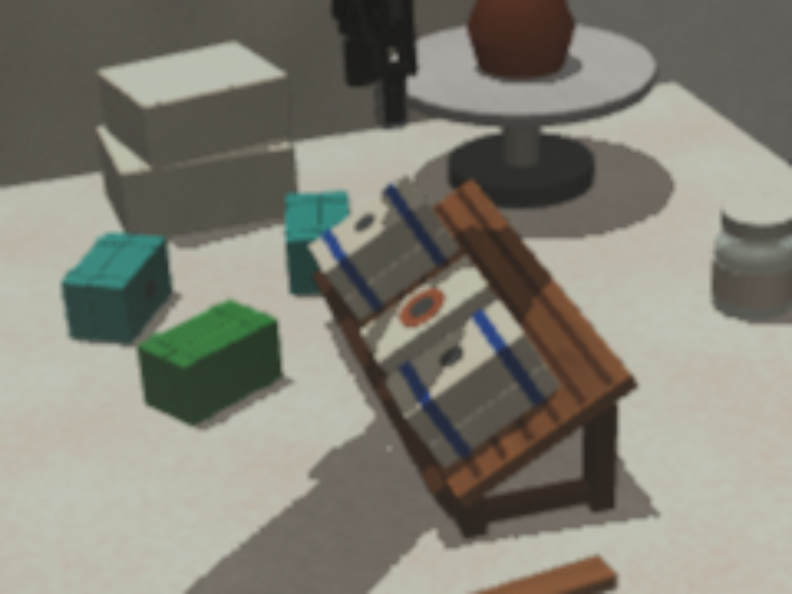

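Crop view: the gripper hangs above mould A (fingers at about (395,100), A at (385,240)). Descending and gripping.

Request:
step_arm(motion=[[8.54,-0.1,-0.2,4,0],[8.54,-0.1,-0.2,8,0],[8.54,-0.1,-0.2,10.5,0],[8.54,-0.1,-0.2,11.6,0],[8.54,-0.1,-0.2,11.6,0],[4.5,-0.1,-0.2,11.6,0],[4.5,-0.1,-0.2,11.6,0],[4.5,-0.1,-0.2,11.6,0],[4.5,-0.1,-0.2,11.6,0],[4.5,-0.1,-0.2,11.6,0],[4.5,-0.1,-0.2,11.6,0]], force=30)

```text
time: 2.45
tool_pos: [0.5022, 0.3586, 0.0717]
tcp_rot: [0.077, 3.137, 0.004]
wrist_force: [-1.2, 1.2, 7.3]
width: 0.607
grip_force: 33.3
```

Request:
step_arm(motion=[[4.5,0,0,-1,0],[4.5,0,0,-3,0],[4.5,0,0,-7,0],[4.5,0,0,-11,0],[4.5,0,0,-14,0],[4.5,0,0,-14,0]])

```text
time: 3.05
tool_pos: [0.5036, 0.3589, 0.2155]
tcp_rot: [0.077, 3.132, 0.009]
wrist_force: [0.6, -0.7, -1.9]
width: 0.606
grip_force: 32.6
```

```bash
python3 - <<'E'
from h import *
s=bot.read_state();print(s["tool_pos"],s["wrist_force"],s["width"],s["grip_force"])
go(.447,-.1935,.140,-5.45)
p,d=bot.read_camera("side");cv2.imwrite("pics/s2.png",cv2.resize(p[20:260,180:420,::-1],None,fx=2.4,fy=2.4))
E
```

```text
[0.50355589 0.35892055 0.21552739] [ 0.60378474 -0.66670615 -1.92463295] 0.6063976500541681 32.64708090573549
go (0.447, -0.1935, 0.14) -5.45 -> [  3.   -55.5    7.21] tw 2.64 t 3.05
```

View pics/s2.png

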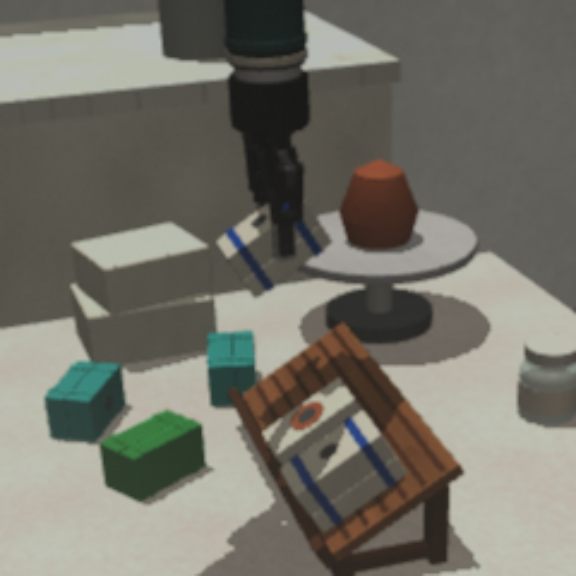

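Mould A is held, still tilted 30°. I carry it over the near place and will level it there.

Request:
step_arm(motion=[[4.5,0.4,-3,0,0],[4.5,0.6,-7,0,2.6],[4.5,1,-12,0,2.6],[4.5,1.2,-17,0,2.6],[4.5,1.4,-22,0,2.6],[4.5,1.6,-27,0,2.6],[4.5,1.8,-32,0,2.6],[4.5,2,-37,0,2.6],[4.5,2.2,-42,1,2.6],[4.5,2.4,-47,2,2.6],[4.5,2.5,-51,4,2.6],[4.5,2.55,-54,6,2.6],[4.5,2.55,-55.5,8,2.6],[4.5,2.55,-55.5,9,2.6],[4.5,2.55,-55.5,9,2.6],[4.5,2.55,-55.5,9,2.6]])

```text
time: 4.7
tool_pos: [0.4474, -0.1946, 0.1184]
tcp_rot: [-0.147, -3.136, -0.002]
wrist_force: [-0.2, 1.2, -2.7]
width: 0.605
grip_force: 33.0
```

```bash
python3 - <<'E'
from h import *
np.set_printoptions(precision=4,suppress=True)
s=bot.read_state();print(s["tool_pos"],s["wrist_force"],s["width"],s["grip_force"],s["tcp_rot"])
go(.4513,-.194,.058,-5.45)
p,d=bot.read_camera("side");cv2.imwrite("pics/s3.png",cv2.resize(p[200:420,300:540,::-1],None,fx=2.6,fy=2.6))
E
```

```text
[ 0.4474 -0.1946  0.1184] [-0.1587  1.1585 -2.6768] 0.6054213105265647 33.045508190989494 [-0.147  -3.136  -0.0021]
go (0.4513, -0.194, 0.058) -5.45 -> [-0.39  0.09  6.03] tw 0.08 t 4.7
```

View pics/s3.png

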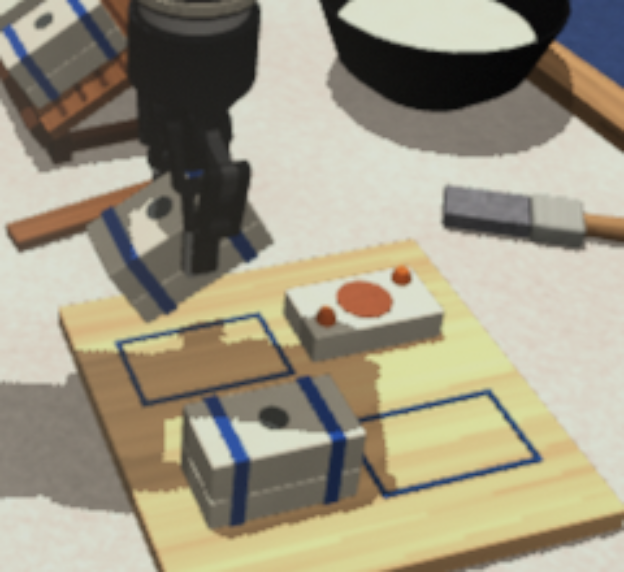

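The side crop shows A tilted 30° above the near rectangle, with the fingers slightly uphill of its centre. Lowering onto its near edge and rolling it flat along an arc.

Request:
step_arm(motion=[[4.5,-0.39,0.09,3,0],[4.5,-0.39,0.09,5.5,0],[4.5,-0.39,0.09,6.1,0],[4.5,-0.39,0.09,6.5,0],[4.5,-0.63,0.09,6.7,0],[4.5,-0.87,0.09,6.87,0],[4.5,-1.11,0.09,7.03,0],[4.5,-1.35,0.09,7.19,0],[4.5,-1.62,0.09,7.45,0],[4.5,-1.9,0.09,7.72,0],[4.5,-2.18,0.09,8.0,0],[4.5,-2.4,0.09,8.3,0],[4.5,-2.63,0.09,8.6,0],[4.5,-2.86,0.09,8.95,0],[4.5,-2.86,0.09,9.05,0],[4.5,-2.86,0.09,9.1,0],[4.5,-2.86,0.09,9.1,0]], force=20)

```text
time: 6.45
tool_pos: [0.4803, -0.1983, 0.0305]
tcp_rot: [0.149, 3.132, -0.002]
wrist_force: [2.2, 3.7, 5.3]
width: 0.606
grip_force: 34.5
```

```bash
python3 - <<'E'
from h import *
np.set_printoptions(precision=4,suppress=True)
s=bot.read_state();print(s["tool_pos"],s["wrist_force"],s["torque"],s["width"],s["grip_force"],s["tcp_rot"])
p,d=bot.read_camera("side");cv2.imwrite("pics/s4.png",cv2.resize(p[200:420,300:540,::-1],None,fx=2.6,fy=2.6))
P=cloud("side",d);m=np.zeros(d.shape,bool);m[280:350,330:440]=1
E
```

```text
[ 0.4803 -0.1983  0.0305] [2.1853 3.7401 5.2969] [ 0.56    0.1256 -0.0799] 0.6059496345246123 34.4679935881868 [ 0.1492  3.1315 -0.0017]
```

View pics/s4.png

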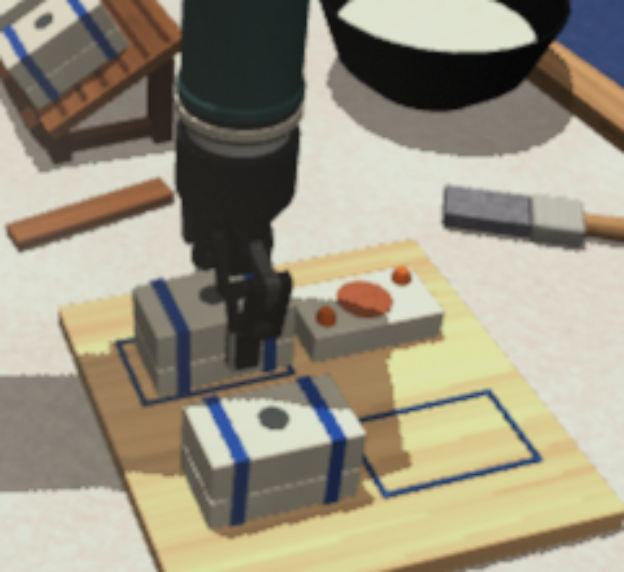

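A now sits flat in the near place with low force. I lift it and carry it level to the far place.

Request:
step_arm(motion=[[4.5,0,0,0.15,0],[4.5,0,0,0.15,0],[4.5,0,0,-1,0],[4.5,0,0,-4,0],[4.5,0,0,-8,0],[4.5,-3,-3,-8,0],[4.5,-6.2,-6.2,-8,0],[4.5,-9,-9,-8,0],[4.5,-11.15,-11.04,-8,0],[4.5,-11.15,-11.04,-7,0],[4.5,-11.15,-11.04,-5,0],[4.5,-11.15,-11.04,-3,0],[4.5,-11.15,-11.04,-2,0],[4.5,-11.15,-11.04,-2,0],[4.5,-11.15,-11.04,-2,0]], force=30)

```text
time: 8.0
tool_pos: [0.5774, -0.3178, 0.0485]
tcp_rot: [0.148, 3.138, -0.0]
wrist_force: [-0.3, -0.5, -2.2]
width: 0.604
grip_force: 33.5
```

```bash
python3 - <<'E'
from h import *
np.set_printoptions(precision=4,suppress=True)
s=bot.read_state();print(s["tool_pos"],s["wrist_force"],s["torque"],s["width"],s["grip_force"],s["tcp_rot"])
go(.5808,-.3188,.0295,-5.45)
p,d=bot.read_camera("side");np.save("pics/s5.npy",d);cv2.imwrite("pics/s5.png",cv2.resize(p[200:420,320:560,::-1],None,fx=2.6,fy=2.6))
E
```

```text
[ 0.5774 -0.3178  0.0485] [-0.339  -0.4982 -2.1606] [ 0.0002 -0.0227 -0.023 ] 0.6043285105374806 33.45932308584452 [ 0.1476  3.1381 -0.0001]
go (0.5808, -0.3188, 0.0295) -5.45 -> [-0.35 -0.06  1.9 ] tw 0.06 t 8.0
```

View pics/s5.png

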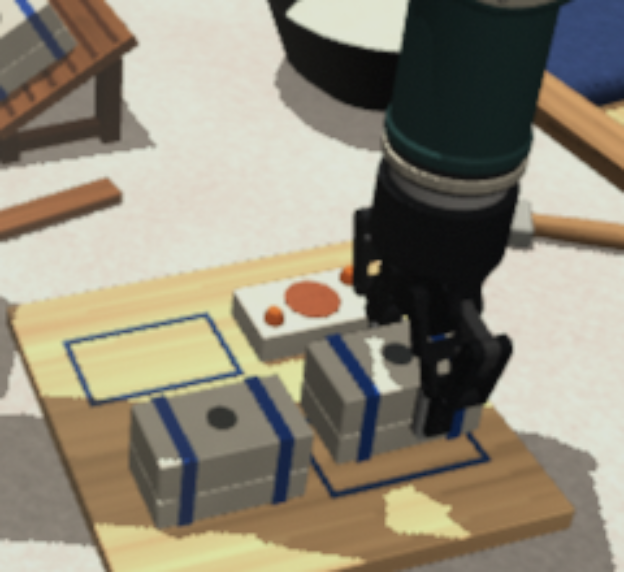

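```bash
python3 - <<'E'
from h import *
np.set_printoptions(precision=4,suppress=True)
d=np.load("pics/s5.npy");P=cloud("side",d)
t=np.radians(-5.45);ex=np.array([np.cos(t),np.sin(t)]);ey=np.array([-ex[1],ex[0]])
B=np.stack([(P[...,:2]-[.572,-.318])@ex,(P[...,:2]-[.572,-.318])@ey,P[...,2]],-1)*1000
m=(d>0)&(B[...,2]>25)&(B[...,2]<110)&(abs(B[...,0])<75)&(abs(B[...,1])<60)
Q=B[m]
# near end face: facing -x ; histogram of z on top portion near x<-10
top=Q[(Q[:,0]<-5)&(Q[:,0]>-45)&(abs(Q[:,1])<22)&(Q[:,2]>80)]
c=top.mean(0);A=np.c_[top[:,:2],np.ones(len(top))];k,*_=np.linalg.lstsq(A,top[:,2],rcond=None)
r=top[:,2]-A@k;g=abs(r)<2;k,*_=np.linalg.lstsq(A[g],top[g,2],rcond=None);print("top plane slopes deg",np.degrees(np.arctan(k[:2])),"z at c",k[2],g.sum())
for z0,z1 in((50,60),(60,70),(70,80)):
    f=Q[(Q[:,2]>z0)&(Q[:,2]<z1)&(abs(Q[:,1])<18)];print(z0,np.percentile(f[:,0],[5,25,50]),len(f))
    f=Q[(Q[:,2]>z0)&(Q[:,2]<z1)&(Q[:,0]>-40)&(Q[:,0]<-10)];print("  y",np.percentile(f[:,1],[5,25,50]),len(f))
T=bot.read_state()["tool_pos"][:2]-[.572,-.318];print("tool",T@ex*1000,T@ey*1000)
E
```

```text
top plane slopes deg [0.9621 0.196 ] z at c 94.2534718434172 491
50 [-52.5902 -52.0264 -51.711 ] 54
  y [-26.8686 -26.3052 -25.8381] 74
60 [-52.7474 -52.0571 -51.7687] 55
  y [-26.9972 -26.148  -25.6193] 80
70 [-74.1273 -72.1984 -53.0635] 112
  y [-27.1781 -26.2767 -25.6046] 86
tool 6.025965308224142 0.3522782898618845
```

Near end at -52 mm, so A needs +4 mm along x; y is already centred and the residual tilt is 1°. Lowering and releasing.

Request:
step_arm(motion=[[4.5,-0.39,-0.02,0.7,0],[4.5,-0.39,-0.02,1.3,0],[4.5,-0.39,-0.02,1.7,0],[4.5,-0.39,-0.02,1.9,0],[4.5,-0.39,-0.02,2.05,0],[4.5,-0.39,-0.02,2.15,0],[4.5,-0.39,-0.02,2.2,0],[4.5,-0.39,-0.02,2.2,0]], force=20)

```text
time: 8.85
tool_pos: [0.5817, -0.3183, 0.0278]
tcp_rot: [0.148, 3.137, 0.0]
wrist_force: [-3.0, 3.3, 7.0]
width: 0.603
grip_force: 34.6
```

Request:
step_arm(motion=[[5.6,-0.04,0,0,0],[6.5,-0.04,0,0,0],[8.0,-0.04,0,0,0],[8.0,-0.04,0,0,0],[8.0,0,0,-3,0],[8.54,0,0,-8,0],[8.54,0,0,-13,0],[8.54,0,0,-17,0],[8.54,2,5,-17,0],[8.54,4,10,-17,0],[8.54,5,15,-17,0],[8.54,6,20,-17,0],[8.54,7,25,-17,0],[8.54,8,30,-17,0],[8.54,9,35,-17,0],[8.54,10,40,-17,0],[8.54,10,43,-17,0]])

```text
time: 10.55
tool_pos: [0.5211, 0.1212, 0.1964]
tcp_rot: [0.147, 3.138, 0.0]
wrist_force: [0.2, -0.3, 0.1]
width: 1.0
grip_force: 0.0
```

```bash
cat >> h.py <<'E'
def tops():
    """top camera: rects of top faces on the board"""
    p,d=bot.read_camera("top");P=cloud("top",d);k=[]
    for lab,c,z in(("p1",(.572,-.318),.072),("p2",(.4672,-.1955),.072),("low",(.5831,-.2064),.042),("upp",(.5831,-.2064),.072),("done",(.4569,-.3068),.072)):
        m=(d>0)&(abs(P[...,2]-z)<.006)&(abs(P[...,0]-c[0])<.065)&(abs(P[...,1]-c[1])<.045)
        if m.sum()<300: continue
        q=P[m];A=np.c_[q[:,:2]-c,np.ones(len(q))];s,*_=np.linalg.lstsq(A,q[:,2],rcond=None)
        e=cv2.morphologyEx(m.astype(np.uint8),cv2.MORPH_OPEN,np.ones((3,3)))>0
        (x,y),sz,a=cv2.minAreaRect((P[e][:,:2]*1000).astype(np.float32))
        print(lab,"off mm",np.round([x-c[0]*1e3,y-c[1]*1e3],1),np.round(sz,1),"ang",round(a,2),"z",round(s[2]*1e3,1),"slope deg",np.round(np.degrees(s[:2]),1),e.sum())
    return p
E
python3 - <<'E'
from h import *
tops();s=bot.read_state();print(s["tool_pos"])
go(.4925,.135,.0691+.09,-2.8);go(.4925,.135,.0691,-2.8)
E
```

```text
p1 off mm [1.5 1.2] [53.7 97.9] ang 84.87 z 72.1 slope deg [-0.1 -0.2] 1075
low off mm [-0.4  0.5] [52.6 97.4] ang 84.72 z 42.2 slope deg [-0.2 -0.1] 946
done off mm [-0.1  0.6] [54.2 96.8] ang 85.25 z 72.1 slope deg [ 0.1 -0.3] 1105
[0.52159868 0.12699045 0.1965932 ]
go (0.4925, 0.135, 0.1591) -2.8 -> [2.97 0.51 3.75] tw -2.43 t 10.6
go (0.4925, 0.135, 0.0691) -2.8 -> [ 2.98  0.46 12.75] tw -2.43 t 10.6
```

Request:
step_arm(motion=[[8.54,2.97,0.4,3.75,-2.43],[8.54,2.97,0.4,3.75,-2.43],[8.54,2.97,0.4,3.75,-2.43],[8.54,2.97,0.4,3.75,-2.43]], force=30)

```text
time: 11.0
tool_pos: [0.4948, 0.1255, 0.1602]
tcp_rot: [0.083, 3.138, 0.001]
wrist_force: [1.1, 0.2, 0.0]
width: 0.999
grip_force: 0.0
```

```bash
python3 - <<'E'
from h import *
print(bot.read_state()["tool_pos"]);go(.488,.135,.0691,-2.8)
E
```

```text
[0.49479705 0.12549934 0.16024468]
go (0.488, 0.135, 0.0691) -2.8 -> [0.75 0.91 9.11] tw -0.23 t 11.0
```

Request:
step_arm(motion=[[8.54,0.75,0.91,2,-0.2],[8.54,0.75,0.91,6,-0.2],[8.54,0.75,0.91,8.2,-0.2],[8.54,0.75,0.91,9.1,-0.2],[8.54,0.75,0.91,9.1,-0.2],[4.5,0.75,0.91,9.1,-0.2],[4.5,0.75,0.91,9.1,-0.2],[4.5,0.75,0.91,9.1,-0.2],[4.5,0.75,0.91,9.1,-0.2],[4.5,0.75,0.91,9.1,-0.2],[4.5,0.75,0.91,9.1,-0.2]])

```text
time: 12.1
tool_pos: [0.4876, 0.1354, 0.0697]
tcp_rot: [0.076, 3.137, 0.001]
wrist_force: [0.2, -0.4, 6.3]
width: 0.604
grip_force: 33.5
```

Request:
step_arm(motion=[[4.5,0,0,-1,0],[4.5,0,0,-4,0],[4.5,0,0,-8,0],[4.5,0,-2,-11,0],[4.5,0.5,-6,-12,2.6],[4.5,0.9,-11,-12,2.6],[4.5,1.3,-16,-12,2.6],[4.5,1.7,-21,-11,2.6],[4.5,2,-26,-9,2.6],[4.5,2.4,-30,-7,2.6],[4.5,2.57,-32,-5,2.6],[4.5,2.57,-33.05,-3,2.6],[4.5,2.57,-33.05,-2,2.6],[4.5,2.57,-33.05,-2,2.6],[4.5,2.57,-33.05,-2,2.6]])

```text
time: 13.6
tool_pos: [0.4444, -0.1928, 0.0881]
tcp_rot: [-0.146, -3.138, -0.001]
wrist_force: [-0.1, -0.0, -3.6]
width: 0.604
grip_force: 33.2
```

```bash
python3 - <<'E'
from h import *
s=bot.read_state();print(s["tool_pos"],s["tcp_rot"]);go(.4459,-.1935,.0510,-5.45)
E
```

```text
[ 0.44438668 -0.19281124  0.08806203] [-1.45773609e-01 -3.13796571e+00 -7.07285118e-04]
go (0.4459, -0.1935, 0.051) -5.45 -> [-0.16 -0.06  3.71] tw 0.13 t 13.6
```

Request:
step_arm(motion=[[4.5,-0.16,-0.06,2,0],[4.5,-0.16,-0.06,3.2,0],[4.5,-0.16,-0.06,3.7,0],[4.5,-0.41,-0.06,3.87,0],[4.5,-0.66,-0.06,4.0,0],[4.5,-0.9,-0.06,4.13,0],[4.5,-1.15,-0.06,4.27,0],[4.5,-1.45,-0.06,4.5,0],[4.5,-1.75,-0.06,4.75,0],[4.5,-2.04,-0.06,5.0,0],[4.5,-2.3,-0.06,5.28,0],[4.5,-2.55,-0.06,5.58,0],[4.5,-2.78,-0.06,5.86,0],[4.5,-2.78,-0.06,6.0,0],[4.5,-2.78,-0.06,6.1,0],[4.5,-2.78,-0.06,6.1,0]], force=20)

```text
time: 15.2
tool_pos: [0.4728, -0.1969, 0.0282]
tcp_rot: [0.147, 3.137, -0.0]
wrist_force: [-4.3, 7.2, 11.7]
width: 0.607
grip_force: 35.4
```

```bash
cat >> h.py <<'E'
def side(c,zb,h):
    """side camera: block near place c with underside about zb mm: near end and side faces in board frame"""
    p,d=bot.read_camera("side");P=cloud("side",d);t=np.radians(-5.45);ex=np.array([np.cos(t),np.sin(t)]);ey=np.array([-ex[1],ex[0]])
    B=np.stack([(P[...,:2]-c)@ex*1e3,(P[...,:2]-c)@ey*1e3,P[...,2]*1e3],-1)
    Q=B[(d>0)&(abs(B[...,0])<80)&(abs(B[...,1])<60)&(B[...,2]>zb+3)&(B[...,2]<zb+h+8)]
    for n,f in(("end x",Q[(Q[:,2]<zb+h-10)&(abs(Q[:,1])<18)&(Q[:,0]<-35)][:,0]),("side y",Q[(Q[:,2]<zb+h-8)&(abs(Q[:,0]+25)<12)&(Q[:,1]<0)][:,1])): print(n,np.round(np.percentile(f,[10,25,50,75]),1) if len(f) else None,len(f))
    q=Q[(Q[:,0]<-8)&(Q[:,0]>-40)&(abs(Q[:,1])<20)&(Q[:,2]>zb+h-6)]
    for _ in range(3):
        A=np.c_[q[:,:2],np.ones(len(q))];k,*_=np.linalg.lstsq(A,q[:,2],rcond=None);q=q[abs(q[:,2]-A@k)<2]
    print("top slope deg",np.round(np.degrees(k[:2]),2),"z",k[2],len(q))
    s=bot.read_state();T=s["tool_pos"][:2]-c;print("tool",np.round([T@ex*1e3,T@ey*1e3,s["tool_pos"][2]*1e3],1),"F",np.round(s["wrist_force"],1))
    return p
E
python3 - <<'E'
from h import *
side(np.array([.4672,-.1955]),18,54)
E
```

```text
end x [-64.4 -50.2 -49.5 -49.2] 145
side y [-29.  -28.2 -27.2 -26.6] 264
top slope deg [-0.59 -0.03] z 73.55359798618211 281
tool [ 5.7 -0.9 28.1] F [-4.4  7.2 12.2]
```

B is flat and centred to within about 1 mm. Releasing and heading for the upper half.

Request:
step_arm(motion=[[5.6,0,0,-0.1,0],[6.5,0,0,-0.1,0],[8.0,0,0,-0.1,0],[8.0,0,0,-0.1,0],[8.0,0,0,-3,0],[8.54,0,0,-8,0],[8.54,0,0,-13,0],[8.54,0,0,-17,0],[8.54,0,5,-17,0],[8.54,0.5,10,-17,0],[8.54,0.8,15,-17,0],[8.54,1,20,-17,0],[8.54,1,25,-17,0],[8.54,1,30,-17,0],[8.54,1,35,-16,-2.6],[8.54,1,40,-14,-2.6],[8.54,1,44.3,-12,-2.6],[8.54,1,44.3,-12,-2.6],[8.54,1,44.3,-12,-2.6]])

```text
time: 17.15
tool_pos: [0.5026, 0.2457, 0.1455]
tcp_rot: [-0.071, -3.139, 0.002]
wrist_force: [0.1, -0.0, 0.0]
width: 0.999
grip_force: 0.0
```

```bash
python3 - <<'E'
from h import *
tops();s=bot.read_state();print(s["tool_pos"])
go(.500,.2468,.0650,-2.8)
E
```

```text
p1 off mm [1.5 1.8] [54.1 96.9] ang 83.79 z 72.0 slope deg [-0.1  0.1] 1078
p2 off mm [-0.5 -0.5] [53.6 96.1] ang 84.3 z 72.1 slope deg [ 0.1 -0.2] 1104
low off mm [-0.5  0.3] [52.6 96.6] ang 84.08 z 42.2 slope deg [ 0.3 -0. ] 945
done off mm [-0.6  0.2] [54.5 95.8] ang 84.29 z 72.2 slope deg [-0.1 -0.2] 1112
[0.50316336 0.24486465 0.14637637]
go (0.5, 0.2468, 0.065) -2.8 -> [0.32 0.19 8.14] tw 0.1 t 17.2
```

Request:
step_arm(motion=[[8.54,0.62,0.19,3,0],[8.54,0.62,0.19,6,0],[8.54,0.62,0.19,8,0],[8.54,0.62,0.19,8.74,0],[8.54,0.62,0.19,8.74,0],[4.5,0.62,0.19,8.74,0],[4.5,0.62,0.19,8.74,0],[4.5,0.62,0.19,8.74,0],[4.5,0.62,0.19,8.74,0],[4.5,0.62,0.19,8.74,0],[4.5,0.62,0.19,8.74,0]], force=30)

```text
time: 18.3
tool_pos: [0.4987, 0.2477, 0.0613]
tcp_rot: [0.075, 3.138, 0.001]
wrist_force: [-0.4, -1.9, 7.2]
width: 0.603
grip_force: 33.5
```

Request:
step_arm(motion=[[4.5,0,0,-1,0],[4.5,0,0,-4,0],[4.5,0,0,-8,0],[4.5,-1,-2,-12,0],[4.5,-3,-6,-12,2.6],[4.5,-5,-11,-12,2.6],[4.5,-7.5,-16,-12,2.6],[4.5,-9,-20,-12,2.6],[4.5,-9.75,-23.3,-11,2.6],[4.5,-9.75,-23.3,-8,2.6],[4.5,-9.75,-23.3,-4,2.6],[4.5,-9.75,-23.3,-1,2.6],[4.5,-9.75,-23.3,0,2.6],[4.5,-9.75,-23.3,0,2.6],[4.5,-9.75,-23.3,0,2.6]])

```text
time: 19.8
tool_pos: [0.5846, 0.0101, 0.0608]
tcp_rot: [0.146, 3.136, 0.0]
wrist_force: [-0.7, -0.6, -1.4]
width: 0.604
grip_force: 32.5
```

```bash
python3 - <<'E'
from h import *
go(.585,.01,.0247,-5.45);s=bot.read_state();print(s["tool_pos"],s["width"],s["grip_force"])
p,d=bot.read_camera("side");u,v=proj("side",[.59,.01,.06])[0].astype(int);print(u,v);cv2.imwrite("pics/s6.png",cv2.resize(p[v-90:v+70,u-110:u+110,::-1],None,fx=3,fy=3))
E
```

```text
go (0.585, 0.01, 0.0247) -5.45 -> [-0.04 -0.01  3.61] tw 0.1 t 19.8
[0.58456728 0.01014138 0.06082788] 0.6037181563107739 32.45041072368622
388 244
```

View pics/s6.png

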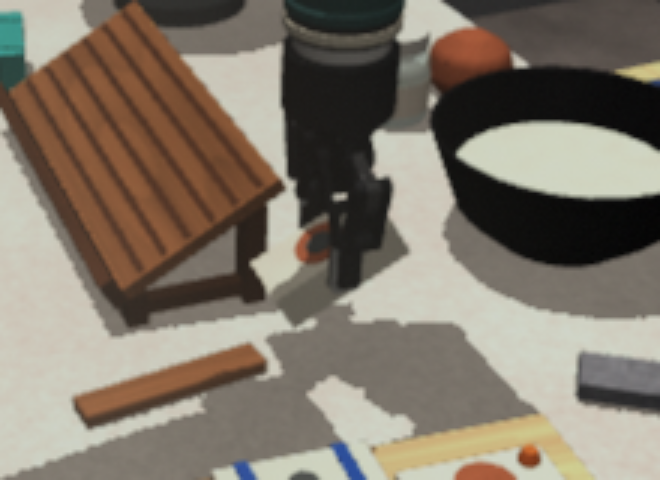

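The crop shows the upper half held tilted over free table, behind the rib and clear of everything. Rolling it flat on the table.

Request:
step_arm(motion=[[4.5,-0.04,0,2.2,0],[4.5,-0.04,0,3.2,0],[4.5,-0.04,0,3.61,0],[4.5,-0.25,0,3.78,0],[4.5,-0.46,0,3.95,0],[4.5,-0.67,0,4.1,0],[4.5,-0.88,0,4.26,0],[4.5,-1.12,0,4.5,0],[4.5,-1.36,0,4.77,0],[4.5,-1.59,0,5.04,0],[4.5,-1.8,0,5.34,0],[4.5,-2.0,0,5.65,0],[4.5,-2.16,0,5.93,0],[4.5,-2.16,0,6.03,0],[4.5,-2.16,0,6.1,0],[4.5,-2.16,0,6.1,0]], force=20)

```text
time: 21.45
tool_pos: [0.6049, 0.0078, -0.0001]
tcp_rot: [-0.147, -3.138, 0.0]
wrist_force: [-8.7, -1.0, 16.5]
width: 0.607
grip_force: 35.3
```

```bash
python3 - <<'E'
from h import *
side(np.array([.60,.01]),0,30)
E
```

```text
end x [-76.7 -72.3 -50.5 -49.1] 68
side y [-38.7 -29.4 -28.2 -27.3] 85
top slope deg [1.71 0.44] z 32.55609188008804 145
tool [ 5.1 -1.7 -0.1] F [-7.7 -1.1 16.1]
```

A slight residual tilt of about 1.5° remains, so I release it onto the table and regrip it level.

Request:
step_arm(motion=[[5.5,0,0,-0.1,0],[6.3,0,0,-0.2,0],[6.8,0,0,-0.2,0],[6.8,0.5,0,-0.2,0],[6.8,0.5,0,-0.2,0],[4.5,0.5,0,-0.2,0],[4.5,0.5,0,-0.2,0],[4.5,0.5,0,-0.2,0],[4.5,0.5,0,-0.2,0]], force=30)

```text
time: 22.4
tool_pos: [0.5999, 0.0084, 0.0002]
tcp_rot: [-0.147, -3.138, -0.0]
wrist_force: [-0.7, 0.2, -1.3]
width: 0.606
grip_force: 33.5
```

```bash
python3 - <<'E'
from h import *
side(np.array([.60,.01]),0,30)
E
```

```text
end x [-77.4 -72.2 -49.7 -48.9] 69
side y [-47.3 -29.8 -28.3 -27.1] 94
top slope deg [1.95 0.26] z 32.61172757919545 154
tool [ 0.1 -1.6  0.3] F [-0.4  0.1 -1.4]
```

Request:
step_arm(motion=[[4.5,0,0,-1,0],[4.5,0,0,-4,0],[4.5,0,0,-8,0],[4.5,0,-2,-10,0],[4.5,0,-6,-10,0],[4.5,-0.1,-10,-10,0],[4.5,-0.2,-15,-10,0],[4.5,-0.3,-19,-10,0],[4.5,-0.3,-21.5,-9.5,0],[4.5,-0.3,-21.57,-8,0],[4.5,-0.3,-21.57,-7,0],[4.5,-0.3,-21.57,-6.5,0],[4.5,-0.3,-21.57,-6.5,0],[4.5,-0.3,-21.57,-6.5,0]])

```text
time: 23.85
tool_pos: [0.5829, -0.2055, 0.0653]
tcp_rot: [-0.145, -3.138, -0.0]
wrist_force: [0.5, 0.3, -0.7]
width: 0.603
grip_force: 33.3
```

```bash
python3 - <<'E'
from h import *
p=side(np.array([.5827,-.2060]),65,30)
print("lower:");side(np.array([.5827,-.2060]),18,24)
go(.5827,-.2066,.055,-5.5)
u,v=proj("side",[.58,-.21,.06])[0].astype(int);cv2.imwrite("pics/s7.png",cv2.resize(p[v-70:v+60,u-80:u+80,::-1],None,fx=4.5,fy=4.5,interpolation=cv2.INTER_CUBIC))
E
```

```text
end x [-78.1 -75.2 -70.  -48.7] 154
side y [-27.  -26.5 -25.7 -25.1] 106
top slope deg [ 2.16 -0.03] z 97.72060934049381 263
tool [ 0.5  0.3 65.7] F [ 0.8 -0.3 -0.9]
lower:
end x [-52.1 -49.4 -48.8 -48.4] 48
side y [-39.1 -28.7 -27.6 -26.8] 77
top slope deg [-2.1  -3.54] z 42.654590611511864 91
tool [ 0.7  0.1 66. ] F [ 0.2 -0.5 -1.3]
go (0.5827, -0.2066, 0.055) -5.5 -> [ 0.07 -0.07  1.1 ] tw 0.21 t 23.95
```

View pics/s7.png

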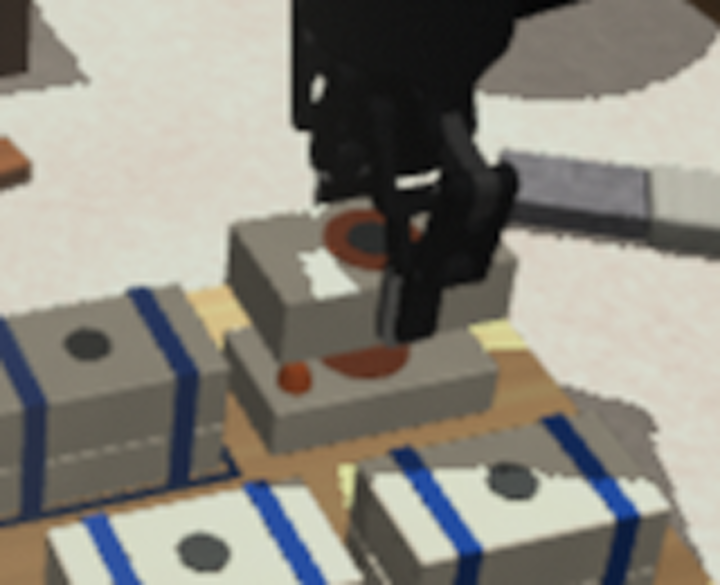

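The crop shows the upper half directly above the lower one, with the visible stud at (293,377) under the matching corner. The upper is about 1.5 mm too far in +y, so I correct that and lower slowly.

Request:
step_arm(motion=[[4.5,0.05,-0.13,0.5,0.2],[4.5,0.05,-0.13,0.9,0.2],[4.5,0.05,-0.13,1.2,0.2],[4.5,0.05,-0.13,1.5,0.2],[4.5,0.05,-0.13,1.7,0.2],[4.5,0.05,-0.13,1.7,0.2]])

```text
time: 24.55
tool_pos: [0.5818, -0.2078, 0.0479]
tcp_rot: [-0.153, -3.137, -0.0]
wrist_force: [-0.7, -0.5, -2.5]
width: 0.602
grip_force: 33.4
```

Request:
step_arm(motion=[[4.5,0,0,0.15,0],[4.5,0,0,0.3,0],[4.5,0,0,0.42,0],[4.5,0,0,0.52,0],[4.5,0,0,0.6,0],[4.5,0,0,0.65,0],[4.5,0,0,0.65,0]], force=20)

```text
time: 25.25
tool_pos: [0.5822, -0.2079, 0.0423]
tcp_rot: [0.153, 3.138, -0.0]
wrist_force: [-0.9, 0.4, 1.9]
width: 0.603
grip_force: 33.7
```

Request:
step_arm(motion=[[4.5,0,0,0.1,0],[4.5,0,0,0.12,0],[5.6,0,0,0.05,0],[6.5,0,0,0,0],[8.0,0,0,0,0],[8.0,0,0,0,0],[8.0,0,0,-3,0],[8.54,0,0,-8,0],[8.54,0,0,-13,0],[8.54,0,5,-14,0],[8.54,0,10,-14,0],[8.54,0,15,-14,0],[8.54,0,20,-14,0],[8.54,0,20,-14,0]])

```text
time: 26.65
tool_pos: [0.6017, -0.0032, 0.1819]
tcp_rot: [0.144, 3.138, 0.004]
wrist_force: [0.8, -0.9, 0.4]
width: 1.003
grip_force: 0.0
```

```bash
python3 - <<'E'
from h import *
for i in range(3):
    p=tops();print()
cv2.imwrite("pics/t2.png",cv2.resize(p[150:300,380:535,::-1],None,fx=4,fy=4,interpolation=cv2.INTER_CUBIC))
q,_=bot.read_camera("side");cv2.imwrite("pics/s8.png",cv2.resize(q[270:420,310:550,::-1],None,fx=3.3,fy=3.3,interpolation=cv2.INTER_CUBIC))
print(bot.read_state()["tool_pos"])
go(.5735,-.3195,.10,-5.2)
E
```

```text
p1 off mm [1.5 1.7] [54.3 97.1] ang 85.0 z 72.0 slope deg [-0.  -0.1] 1069
p2 off mm [-0.4 -0.3] [53.9 96.3] ang 84.5 z 72.0 slope deg [ 0.  -0.2] 1107
upp off mm [-0.8 -0.9] [53.4 97. ] ang 84.75 z 72.1 slope deg [ 0.  -0.7] 1064
done off mm [-0.3  0.3] [54.1 95.7] ang 83.9 z 72.1 slope deg [-0.  -0.5] 1097

p1 off mm [1.6 1.4] [54.4 97.1] ang 84.72 z 72.0 slope deg [-0.2 -0.5] 1073
p2 off mm [-0.4 -0.1] [53.7 96.5] ang 84.91 z 72.1 slope deg [-0.2 -0.5] 1106
upp off mm [-0.9 -0.7] [53.3 97. ] ang 84.84 z 72.1 slope deg [ 0. -0.] 1072
done off mm [-0.3  0.6] [54.6 96.2] ang 84.23 z 72.1 slope deg [-0.2 -0.8] 1116

p1 off mm [1.1 1.7] [53.5 96.4] ang 84.33 z 72.0 slope deg [-0.1 -0.1] 1063
p2 off mm [-0.5 -0.3] [54.  96.3] ang 84.73 z 72.1 slope deg [-0. -0.] 1110
upp off mm [-0.5 -0.7] [53.2 97.9] ang 84.99 z 72.2 slope deg [ 0.1 -0.1] 1052
done off mm [-0.3  0.2] [54.  96.3] ang 84.29 z 72.1 slope deg [ 0.  -0.6] 1096

[ 0.60141054 -0.00964689  0.18165366]
go (0.5735, -0.3195, 0.1) -5.2 -> [ -0.23 -31.1    8.19] tw -0.37 t 26.85
```

View pics/s8.png

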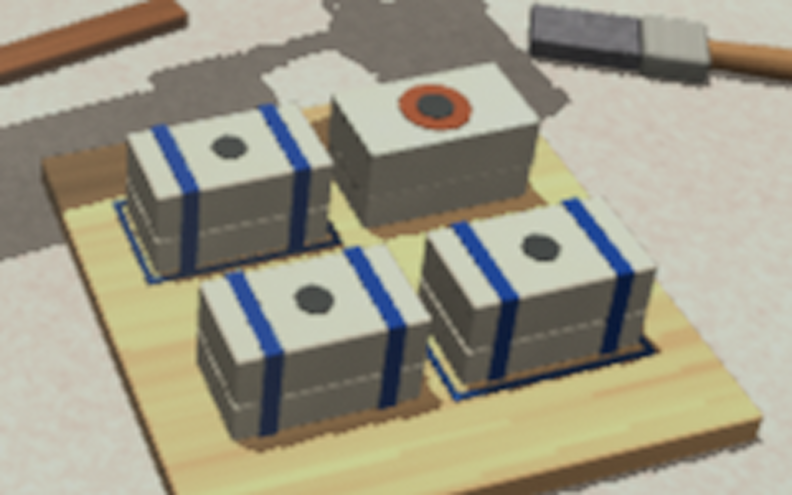

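The side view shows all four grid places filled and the upper half seated flush (top at 72.1 mm). A sits about 2 mm off centre in its rectangle, so I regrip it and nudge it.

Request:
step_arm(motion=[[8.54,0,-5,0,0],[8.54,0,-10,0,0],[8.54,0,-15,0,0],[8.54,-0.1,-20,0,0],[8.54,-0.2,-25,0,0],[8.54,-0.23,-29,0,0],[8.54,-0.23,-31,3,0],[8.54,-0.23,-31.03,8,0],[8.54,-0.23,-31.03,8.2,0],[8.54,-0.23,-31.03,8.2,0],[8.54,-0.23,-31.03,8.2,0]], force=20)

```text
time: 27.95
tool_pos: [0.5747, -0.3189, 0.1021]
tcp_rot: [0.153, 3.135, -0.002]
wrist_force: [0.9, 0.1, 0.6]
width: 1.001
grip_force: 0.0
```

```bash
python3 - <<'E'
from h import *
print(bot.read_state()["tool_pos"]);go(.5735,-.3188,.028,-5.45)
E
```

```text
[ 0.57469278 -0.31889905  0.10208347]
go (0.5735, -0.3188, 0.028) -5.45 -> [0.14 0.01 7.41] tw -0.14 t 27.95
```

Request:
step_arm(motion=[[8.54,0.1,0,3.5,-0.1],[8.54,0.1,0,6.3,-0.1],[8.54,0.1,0,7.4,-0.1],[8.54,0.1,0,7.4,-0.1],[6.0,0.1,0,7.4,-0.1],[5.4,0.1,0,7.4,-0.1],[4.8,0.1,0,7.4,-0.1],[4.5,0.1,0,7.4,-0.1],[4.5,0.1,0,7.4,-0.1],[4.5,0.1,0,7.4,-0.1],[4.5,0.1,0,7.4,-0.1]])

```text
time: 29.05
tool_pos: [0.5745, -0.3185, 0.0284]
tcp_rot: [0.15, 3.134, -0.002]
wrist_force: [-1.1, 1.6, 6.3]
width: 0.609
grip_force: 23.2
```

Request:
step_arm(motion=[[4.5,0,0,-0.4,0],[4.5,0,0,-0.5,0],[4.5,0.19,-0.03,-0.5,0],[4.5,0.19,-0.03,-0.4,0],[4.5,0.19,-0.03,-0.2,0],[4.5,0.19,-0.03,-0.05,0],[4.5,0.19,-0.03,0.03,0],[4.5,0.19,-0.03,0.05,0],[5.6,0.19,-0.03,0,0],[6.5,0.19,-0.03,0,0],[8.0,0.19,-0.03,0,0],[8.0,0.19,-0.03,0,0],[8.0,0.19,-0.03,-3,0],[8.54,0.19,-0.03,-8,0],[8.54,0.19,-0.03,-13,0],[8.54,0,5,-16,0],[8.54,0,10,-16,0],[8.54,0,20,-16,0],[8.54,0,30,-16,0],[8.54,0,30,-16,0]])

```text
time: 31.05
tool_pos: [0.5958, -0.0746, 0.1858]
tcp_rot: [0.151, 3.138, 0.0]
wrist_force: [0.7, 0.6, 0.0]
width: 1.001
grip_force: 0.0
```

```bash
python3 - <<'E'
from h import *
for i in range(3):
    p=tops();print()
# rib check
d=bot.read_camera("top")[1];P=cloud("top",d);m=(d>0)&(abs(P[...,2]-.012)<.004);m[:210]=0;m[290:]=0;m[:,:335]=0;m[:,358:]=0
print("rib",cv2.minAreaRect((P[m][:,:2]*1000).astype(np.float32)))
d=np.load("pics/top0.npy");P=cloud("top",d);m=(d>0)&(abs(P[...,2]-.012)<.004);m[:210]=0;m[290:]=0;m[:,:335]=0;m[:,358:]=0
print("rib0",cv2.minAreaRect((P[m][:,:2]*1000).astype(np.float32)))
E
```

```text
p1 off mm [-2.8  1.7] [54.5 97.7] ang 84.75 z 72.0 slope deg [ 0.1 -0.3] 1071
done off mm [-0.3  0.7] [54.  96.2] ang 84.44 z 72.0 slope deg [-0.   0.1] 1103

p1 off mm [-3.   1.4] [54.5 96.9] ang 84.56 z 72.0 slope deg [-0.3 -0.3] 1073
done off mm [-0.2  1. ] [53.9 96.3] ang 84.55 z 72.1 slope deg [-0.1 -0.1] 1104

p1 off mm [-2.8  1.3] [54.4 97.1] ang 84.42 z 72.1 slope deg [-0.1 -0.5] 1062
done off mm [0.2 0.5] [54.5 96.6] ang 85.29 z 72.1 slope deg [0.1 0.2] 1113

rib ((461.7677001953125, 2.4026012420654297), (139.7197265625, 34.87017822265625), 5.229703426361084)
rib0 ((462.0254821777344, -1.7801570892333984), (139.89385986328125, 26.254817962646484), 5.428482532501221)
```

The nudge overshot in x (-2.9 mm), while y is about 1.4 mm high. I'll repeat it more carefully, reading the pose before each release.

```bash
python3 - <<'E'
from h import *
print(bot.read_state()["tool_pos"]);go(.572,-.319,.10,-5.45)
E
```

```text
[ 0.59585431 -0.07525239  0.18551897]
go (0.572, -0.319, 0.1) -5.45 -> [  0.13 -24.49   8.57] tw 0.17 t 31.25
```

Request:
step_arm(motion=[[8.54,0.1,-5,0,0],[8.54,0.1,-10,0,0],[8.54,0.13,-15,0,0],[8.54,0.13,-20,0,0],[8.54,0.13,-24,2,0],[8.54,0.13,-24.49,6,0],[8.54,0.13,-24.49,10,0.1],[8.54,0.13,-24.49,13.5,0.1],[8.54,0.13,-24.49,15.5,0.1],[8.54,0.13,-24.49,15.7,0.1],[8.54,0.13,-24.49,15.7,0.1],[6.0,0.13,-24.49,15.7,0.1],[5.4,0.13,-24.49,15.7,0.1],[4.8,0.13,-24.49,15.7,0.1],[4.5,0.13,-24.49,15.7,0.1],[4.5,0.13,-24.49,15.7,0.1],[4.5,0.13,-24.49,15.7,0.1],[4.5,0.13,-24.49,15.7,0.1]], force=20)

```text
time: 33.05
tool_pos: [0.5727, -0.3206, 0.0311]
tcp_rot: [0.152, 3.135, -0.002]
wrist_force: [0.4, 1.8, 7.2]
width: 0.608
grip_force: 23.1
```

```bash
python3 - <<'E'
from h import *
s=bot.read_state();print(s["tool_pos"],s["wrist_force"],s["tcp_rot"]);side(np.array([.572,-.318]),18,54)
E
```

```text
[ 0.57269597 -0.32058966  0.03111618] [0.43001716 1.76697173 7.2198892 ] [ 1.52406216e-01  3.13476045e+00 -2.13931762e-03]
end x [-53.  -52.7 -52.2 -51.7] 191
side y [-32.2 -29.8 -29.  -28.3] 284
top slope deg [-0.74 -0.02] z 73.50490229577866 353
tool [ 1.  -2.5 31.1] F [-0.2  1.7  6.3]
```

Request:
step_arm(motion=[[4.5,0,0,-0.3,0],[4.5,0,0,-0.6,0],[4.5,0,0,-0.6,0],[4.5,0,0,-0.6,0],[4.5,0,0,-0.6,0]])

```text
time: 33.6
tool_pos: [0.5708, -0.3199, 0.0342]
tcp_rot: [-0.152, -3.137, -0.001]
wrist_force: [-0.1, -0.7, -3.1]
width: 0.605
grip_force: 22.1
```

```bash
python3 - <<'E'
from h import *
s=bot.read_state();print(s["tool_pos"],s["wrist_force"],s["tcp_rot"]);side(np.array([.572,-.318]),24,54)
E
```

```text
[ 0.57080666 -0.31990746  0.03424471] [-0.09172483 -0.70762383 -3.12290244] [-1.52360682e-01 -3.13703168e+00 -5.51383350e-04]
end x [-54.8 -54.4 -54.  -53.5] 185
side y [-29.4 -29.  -28.4 -27.7] 260
top slope deg [-1.69  0.16] z 76.42421343021608 350
tool [-1.  -2.  34.3] F [ 0.   0.1 -3.6]
```

Request:
step_arm(motion=[[4.5,-0.42,0.12,0,0],[4.5,-0.42,0.12,0,0],[4.5,-0.42,0.12,0.1,0],[4.5,-0.42,0.12,0.1,0]])

```text
time: 34.05
tool_pos: [0.5754, -0.3192, 0.0335]
tcp_rot: [-0.152, -3.137, -0.0]
wrist_force: [-0.3, 0.3, -3.5]
width: 0.614
grip_force: 22.1
```

```bash
python3 - <<'E'
from h import *
side(np.array([.572,-.318]),22,54)
E
```

```text
end x [-50.3 -50.  -49.6 -49.1] 211
side y [-28.5 -28.  -27.3 -26.7] 254
top slope deg [-1.32 -0.44] z 75.75775029784157 342
tool [ 3.5 -0.9 33.6] F [ 0.1 -0.4 -3. ]
```

Request:
step_arm(motion=[[4.5,0,0,0.1,0],[4.5,0,0,0.2,0],[4.5,0,0,0.25,0],[4.5,0,0,0.27,0]])

```text
time: 34.5
tool_pos: [0.5754, -0.3193, 0.0313]
tcp_rot: [-0.152, -3.138, -0.0]
wrist_force: [-2.2, 1.3, -0.9]
width: 0.603
grip_force: 22.3
```

```bash
python3 - <<'E'
from h import *
side(np.array([.572,-.318]),18,54)
E
```

```text
end x [-50.5 -50.  -49.5 -49.1] 206
side y [-32.  -28.5 -27.7 -26.8] 294
top slope deg [-0.08  0.4 ] z 73.94772239434646 350
tool [ 3.5 -1.  31.2] F [-0.5 -1.  -0.3]
```

Just touching and well centred. Releasing slowly, then retreating clear.

Request:
step_arm(motion=[[4.5,0,0,0.06,0],[5.4,0,0,0.06,0],[6.0,0,0,0.06,0],[7.0,0,0,0.03,0],[8.0,0,0,0,0],[8.0,0,0,0,0],[8.0,0,0,-3,0],[8.54,0,0,-8,0],[8.54,0,0,-13,0],[8.54,0,5,-16,0],[8.54,0,10,-16,0],[8.54,0,15,-16,0],[8.54,0,20,-16,0],[8.54,0,25,-16,0],[8.54,0,30,-16,0],[8.54,0,35,-16,0],[8.54,0,35,-16,0]])

```text
time: 36.25
tool_pos: [0.6095, 0.0343, 0.1912]
tcp_rot: [0.145, 3.138, 0.003]
wrist_force: [-0.5, -1.3, 0.0]
width: 0.999
grip_force: 0.0
```

```bash
python3 - <<'E'
from h import *
for i in range(3):
    p=tops();print()
cv2.imwrite("pics/t3.png",cv2.resize(p[140:310,320:535,::-1],None,fx=3.4,fy=3.4,interpolation=cv2.INTER_CUBIC))
E
```

```text
p1 off mm [-1.  -0.4] [54.3 97. ] ang 84.32 z 72.0 slope deg [ 0.3 -0.1] 1061
p2 off mm [-0.4 -0.3] [54.2 96.2] ang 84.91 z 72.1 slope deg [0.1 0.2] 1097
upp off mm [-0.8 -0.4] [53.7 96.7] ang 84.26 z 72.1 slope deg [0.3 0.3] 1072
done off mm [-0.2  0.5] [54.  96.6] ang 84.11 z 72.0 slope deg [-0.  -0.3] 1102

p1 off mm [-0.5  0.8] [53.2 97.3] ang 85.2 z 72.0 slope deg [0.1 0. ] 1078
p2 off mm [-0.5 -0.4] [54.1 96.8] ang 84.42 z 72.0 slope deg [-0.4 -0.6] 1095
upp off mm [-1.2 -0.6] [52.9 96.9] ang 84.34 z 72.1 slope deg [ 0.1 -0.1] 1066
done off mm [-0.3  0.5] [54.5 96.3] ang 84.0 z 72.1 slope deg [ 0.1 -0.2] 1109

p1 off mm [-0.6  0.3] [53.5 97. ] ang 84.71 z 72.0 slope deg [-0.1 -0.4] 1070
p2 off mm [-0.5 -0.2] [54.1 95.9] ang 85.16 z 72.1 slope deg [-0.2 -0.4] 1108
upp off mm [-1.  -0.5] [53.6 96.7] ang 83.79 z 72.0 slope deg [-0.   0.3] 1070
done off mm [-0.1  0.8] [54.2 96.3] ang 83.67 z 72.1 slope deg [-0.1 -0. ] 1102
```

```bash
python3 -c "
from workcell import bot
print(bot.finish_job())"
```

```text
the job is handed in; nothing more can be done
None
```

I handed the job in at about 36 s of the 69 s allowed: by the last camera check both strapped moulds stand flat within about 1 mm of the middle of their rectangles, the upper half sits flush on the lower one, the finished mould has not moved, and the stick showed no clear sign of having moved.

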